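# Slide the loaded lens tray over the sill into the light table's frame

## Robot

A 7-joint arm with a two-finger parallel gripper is mounted at the origin on the work surface. World frame = base frame: x ahead of the robot, y to its left, z up, the work surface at z = 0. Lengths are in m, angles in rad, forces in N, time in s.
With the tool pointing down it reaches from about 0.425 to 0.925 m from the base axis. Payload 6.8 kg.
Tool frame: the origin (TCP) lies on the front face of the gripper's body, between the roots of the fingers; the fingertips stand 73 mm ahead of it and the grasp point (between the pads) lies 54 mm ahead of it (env.nose_length is the distance from the TCP to the fingertips, in m); z points along the fingers, y is the direction in which the jaws open and shut (so a half turn about z gives the same grasp; the last joint's range is limited). The gripper opens to 85 mm and grips with 20 to 120 N. Pads are 22 mm wide; open, the fingers measure 114 mm over their backs; the gripper's body (76 mm by 85 mm) begins 54 mm behind the grasp point. The pads swing forward as they close: fully open they stand 13 mm farther back than shut.
Start: joints at [1.165, 0.477, 0.022, 1.555, -0.011, 1.109, -0.083], TCP at [0.198, -0.645, 0.304] pointing down, gripper open.
Joint ranges: [-2.96, 2.96], [-0.34, 2.1], [-1.41, 1.46], [0.24, 2.44], [-1.37, 4.51], [0.17, 1.92], [-2.96, 2.96]. Speed limits (rad/s): [2.39, 2.39, 3.14, 3.14, 3.14, 3.14, 3.14].

## Interface

Orientations are given as a unit quaternion [w, x, y, z].
In Python, from cell import env, kin, camera, calibration, job gives the robot as it stands. The module is installed in compiled form; this text tells all that it offers. Calls block until the motion is done:
- env.reach(position, orientation): joint-space move of the TCP to a pose.
- env.movel(position, velocity=0.15, rot=None, stop_force=None): straight line of the TCP; rot=None keeps the orientation; velocity is the mean speed in m/s. With stop_force (N) it stops when the force on the tool has changed by that much, and returns True; else False.
- env.goto_joints(angles): joint-space move.
- env.grip(opening, f_grip=None): finger opening in m; f_grip is the grip in N (None keeps the last); returns when the fingers have stopped.
- env.dwell(seconds).
- kin.inverse_kinematics(position, orientation): joint angles nearest the present ones, or None.
- env.get_state(): the state.
- camera(name): name is "scene" or "top"; returns (picture, depth): 420x560x3 uint8, blue, green, red; 420x560 float32, m along the optical axis (not along the pixel's ray), 0 where there is no reading.
- calibration(name): a dict with "fx", "fy", "cx", "cy" (pixels), "k1" (the pictures are not rectified: a ray, as slopes to the right and down, at radius r is drawn at 1 + k1 r^2 times it, then the intrinsics apply), "rvec" (rotation vector, rad) and "tvec" (3), from world to camera coordinates, as OpenCV has them. Camera axes: x right, y down, z forward; pixel columns grow to the right and rows downward; lengths in m; the calibration is good to about 2 mm. A picture is of the moment at which its call begins. calibration takes no time and is no camera call.
A pose or a line that the arm cannot do raises env.PlanningError and nothing moves.
- job.job_done(): hands the job in, once; it reports no verdict.
The state is a dict: "time": time; "qpos": joint angles; "joint_velocities": joint speeds; "joint_torque": joint torques, N m; "tcp_pos": TCP position; "orientation": TCP orientation; "force": force on the tool from outside, world axes, zero at the start; "torque": the same for the moment, N m; "opening": finger opening in m.
Only numpy, scipy, OpenCV 4.12 (cv2) and the standard library are available. Lean on these libraries where they do the work, as an engineer would, in place of code of your own. Each camera call takes 0.05 s, during which the arm holds its last target.

## Task

Slide the wooden tray with the blue lens stand from the set-down board onto the light table: take it by its bar handle, ease its nose up over the frame's sill without letting it catch, slide it gently home until you feel the stop, then let its tail down behind the sill so that the tray lies flat on the glass in its frame. Slide it, do not carry it through the air, keep it near level with the stand upright, never knock or lean hard on the light table (no more than about 25 N), and leave the other things where they are.

Things in the scene. Friction and masses are not known exactly. Their poses are not given: they have to be found in the camera images.
- stage: Light table, fixed, lying level on the work surface: a plywood set-down board, then a slim light box, then a dark steel frame on its glass. Its x axis is the sliding direction, z up; origin at table level, in the middle of the light box's front edge. The light box covers x = 0 to 280 mm, y = -110 to 170 mm, white glass top at z = 20 mm, 3 mm above the board.
- board_mid (a point): Middle of the set-down board's top face, 17 mm above the table; the board covers x = -260 to 0 mm of the light table, 190 mm wide, centred on y = 0. Axes as the light table.
- glass_mid (a point): Point on the glass, x = 107 mm, y = 0 of the light table. Around it is the frame: a sill across the way (10 mm thick in x, top 6 mm above the glass), then a pocket 153 mm long, floored by glass, ended by a stop bar 20 mm high. The frame is clamped at another x each time, which is not measured: sill's front face at x = 12 to 52 mm, stop's face at 175 to 215 mm. Feel for it.
- frame_mouth (a point): Point on the glass at x = 20 mm, y = 0 of the light table, near the sill. Frame's side rails: 127 mm apart inside, 16 mm high above the glass, with lead-ins that begin some 30 mm before the sill, flared to about 147 mm apart, 24 to 36 mm above the table. The clamps hold the frame still under any allowed force.
- tray: Loose wooden tray: floor 150 mm (x, to its nose) by 120 mm (y), 5 mm thick, flat underside, upright rim to 15 mm above the underside. Origin: centre of the underside. Starts on the set-down board, nose towards the light box, up to 0.12 rad askew and 8 mm off the middle. With the stand it weighs 0.43 to 0.64 kg; centre of mass 45 to 60 mm ahead of the tail edge.
- tray_handle (a point): Middle of the tray's handle: a round level steel bar 12 mm thick, along the tray's y, 66 mm clear between the thin arms at its ends; 60 mm behind the tray's tail edge, 40 mm above its underside, free air round it down to the board. Axes as the tray. With fingers closing along the tray's x the tray can still pitch about the bar.
- tray_nose (a point): Middle of the tray's front bottom edge, 75 mm ahead of the tray's centre; the nose face is upright and catches on any step. Axes as the tray.
- tray_tail (a point): Middle of the tray's rear bottom edge, 75 mm behind the tray's centre. Pressing the handle down rocks the tray on this edge: 5 mm down (some 4 to 9 N) raises the nose about 12 mm. Lifting the handle raises the tail. Axes as the tray.
- blue_stand: The load: a small stand with a round brass foot (44 mm across, 26 mm high), a short rod and a blue egg-shaped glass lens on top, 83 mm high in all, standing loose on the tray's floor in the tail half. Origin: centre of its underside, z along its rod. Leave it standing.
- red_stand: Bystander: brass foot 44 mm across, rod and red lens, 120 mm high, on the table. Origin: centre of the underside.
- filter_disc: Bystander: amber filter disc in a dark ring, 50 mm across, 7 mm thick, lying on the glass of the light box outside the frame's rails. Origin: centre of the underside.
- brass_weight: Bystander: brass cylinder 44 mm across, 60 mm high. Origin: centre of the underside.
- paper_cup: Bystander: white paper cup, 72 mm across, 90 mm high. Origin: centre of the underside.
- tumbler: Bystander: clear glass tumbler, 68 mm across, 110 mm high. Origin: centre of the underside.
- spool: Bystander: brass spool 68 mm across, 38 mm high. Origin: centre of the underside.
- torch: Bystander: black pocket torch, about 155 mm long, 34 mm thick, lying on the table. Origin: under the middle of its grip.
Mind the look-alikes: they are no part of the job. Of the things that look like the tray, the larger one is meant.

How it is judged:
On the way:
1. the tray's nose is over the sill, with the load upright (x of tray_nose in the frame of stage above 0.068 m and z of tray_nose in the frame of stage above 0.018 m and angle between blue_stand's own z axis and vertical below 0.25 rad), for 0.2 s.
At the end, for the whole second after the job is handed in: The tray lies flat on the glass in the frame's pocket, its tail down behind the sill (underside within 2 mm of the glass, tilt under 0.025 rad, turned less than 0.07 rad from the frame), released and at rest, with the blue stand upright (within 0.1 rad) on its floor (z of tray in the frame of stage between 0.018 and 0.0217 m and x of tray in the frame of stage between 0.092 and 0.145 m and y of tray in the frame of stage between -0.006 and 0.006 m and angle between tray's own z axis and vertical below 0.025 rad and angle between the x axis of tray and the x axis of stage, either way round below 0.07 rad and angle between blue_stand's own z axis and vertical below 0.1 rad and z of blue_stand in the frame of tray between 0.002 and 0.008 m and linear speed of tray below 0.01 m/s and linear speed of blue_stand below 0.02 m/s); the robot touches nothing.
It fails at once if the tray or the robot is pressed or pushed against the light table with more than 25 N (contact force between any of tray, the fingers, the arm and stage above 25 N).
It fails at once if the tray is tipped by more than 0.2 rad (11 degrees) (angle between tray's own z axis and vertical above 0.2 rad).
It fails at once if the blue stand is tipped by more than 0.35 rad (20 degrees) (angle between blue_stand's own z axis and vertical above 0.35 rad).
It fails at once if the tray is carried through the air: the middle of its underside more than 25 mm above the glass (z of tray in the frame of stage above 0.045 m).
It fails at once if a bystander is shifted by more than 30 mm (distance of any of red_stand, filter_disc, brass_weight, paper_cup, tumbler, spool, torch from where it was at the start of the episode above 0.03 m).
It also fails if it takes over 72 s, if anything falls off the work surface, if the arm or the gripper's body presses on something with over 40 N, if the wrist force passes 120 N, or if a joint passes its speed limit or range.

## Working session

There is one attempt and no reset: what is moved stays moved. The work goes in short steps, each a Python script; the robot and the scene stay as the last script left them, time stands still between calls to the robot, and variables do not carry over. Pictures are saved under pics/ and viewed, and the job is handed in when it is done.

```bash
ls; mkdir -p pics; python3 - <<'E'
from cell import env,kin,camera,calibration,job
import cv2,numpy as np
for n in("scene","top"):
    p,d=camera(n);cv2.imwrite(f"pics/{n}0.png",p);np.save(f"pics/{n}0.npy",d);print(n,calibration(n))
s=env.get_state();print(s)
E
```

```text
pics
scene {'fx': 398.6619744733655, 'fy': 398.6619744733655, 'cx': 276.941180313045, 'cy': 212.72997167298203, 'k1': 0.027120497386897292, 'rvec': array([ 1.9279705 ,  1.89640416, -0.51886882]), 'tvec': array([-0.02037893, -0.38028942,  1.59405209])}
top {'fx': 470.6050258213993, 'fy': 470.6050258213993, 'cx': 275.0232187368306, 'cy': 205.81271335397736, 'k1': 0.04075164732012824, 'rvec': array([ 2.19258905, -2.12855084,  0.11724946]), 'tvec': array([-0.01225755,  0.4749563 ,  1.38153756])}
{'time': 0.1, 'qpos': array([ 1.16490392,  0.47771779,  0.02238274,  1.55632979, -0.01152105,
        1.1093159 , -0.0830706 ]), 'joint_velocities': array([ 2.84906362e-04, -7.05071192e-04, -6.43355136e-05, -2.58169189e-03,
       -2.05203242e-03, -2.06833680e-03, -3.68933703e-04]), 'joint_torque': array([ 4.81658863e-03, -5.97759640e+01,  1.61373328e+00, -2.81955689e+01,
        1.28504485e-02,  5.02925541e-03,  2.22409142e-05]), 'tcp_pos': array([ 0.19791247, -0.64490631,  0.30303301]), 'orientation': array([-8.01084781e-04,  9.88934745e-01,  1.48348897e-01, -1.80224568e-04]), 'force': array([ 0.85396628, -0.25997566, -0.09766763]), 'torque': array([ 0.01289731, -0.01379065,  0.08942866]), 'opening': 0.08523850064971149}
```

View pics/scene0.png

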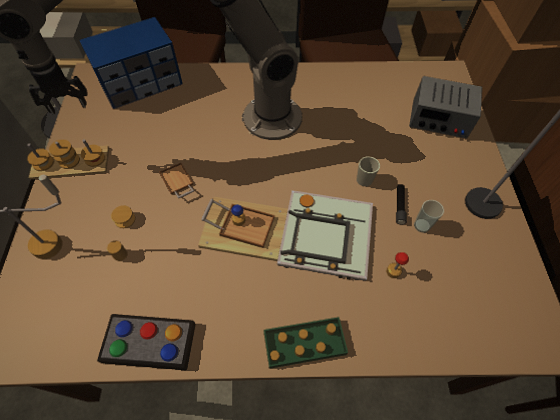

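View pics/top0.png

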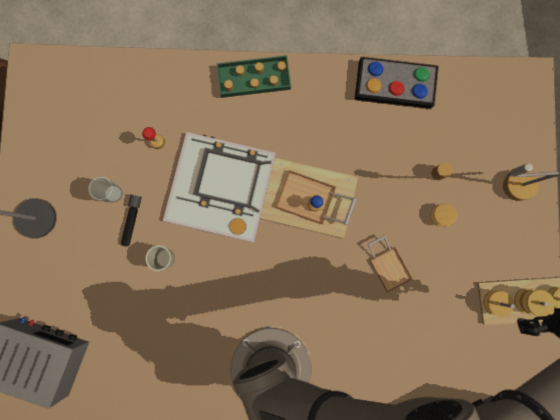

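Candidates for the tray: a large wooden tray carrying the blue stand on the plywood board, at top (305,197) / scene (247,225), and a small wooden tray on the table, at top (390,268) / scene (178,180). The larger one on the board fits the description, so I'll check it in a close crop.

```bash
cat > h.py <<'E'
import cv2,numpy as np
from cell import env,kin,camera,calibration,job
from scipy.spatial.transform import Rotation as R
def cal(n):
    c=calibration(n);Rm=cv2.Rodrigues(np.array(c['rvec']))[0];return c,Rm,np.array(c['tvec'])
def ray(n,uv):
    c,Rm,t=cal(n);uv=np.atleast_2d(np.asarray(uv,float))
    xd=(uv-[c['cx'],c['cy']])/[c['fx'],c['fy']];x=xd.copy()
    for _ in range(10): x=xd/(1+c['k1']*(x**2).sum(1,keepdims=True))
    d=np.c_[x,np.ones(len(x))]@Rm
    return -Rm.T@t,d
def onplane(n,uv,z):
    o,d=ray(n,uv);return o+d*((z-o[2])/d[:,2:])
def proj(n,P):
    c,Rm,t=cal(n);q=np.atleast_2d(P)@Rm.T+t;x=q[:,:2]/q[:,2:]
    x=x*(1+c['k1']*(x**2).sum(1,keepdims=True));return x*[c['fx'],c['fy']]+[c['cx'],c['cy']]
def crop(n,p,u0,v0,w,h,s,name):
    cv2.imwrite(f"pics/{name}.png",cv2.resize(p[v0:v0+h,u0:u0+w],None,fx=s,fy=s,interpolation=cv2.INTER_CUBIC))
E
python3 - <<'E'
from h import *
p=cv2.imread("pics/top0.png");crop("top",p,155,120,210,130,3.8,"c_top")
p=cv2.imread("pics/scene0.png");crop("scene",p,190,180,200,110,4,"c_sc")
print(onplane("top",[[305,197],[390,268],[270,365]],0.02))
E
```

```text
[[ 0.50526937 -0.08761511  0.02      ]
 [ 0.30122882 -0.34287778  0.02      ]
 [ 0.01370824  0.00257298  0.02      ]]
```

View pics/c_top.png

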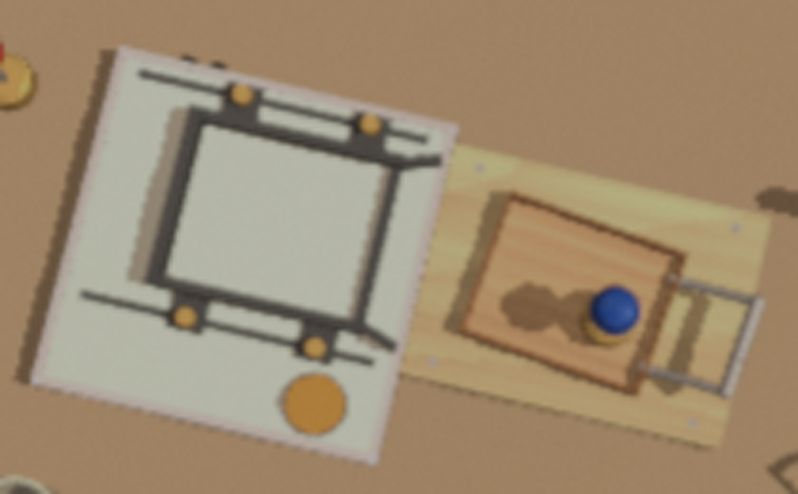

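View pics/c_sc.png

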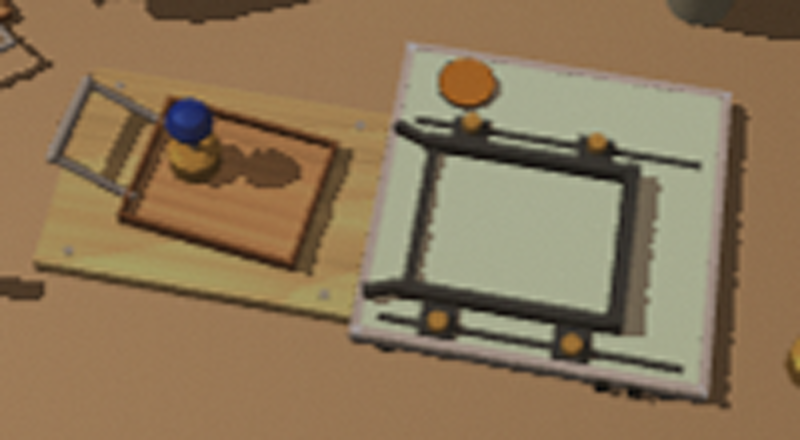

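The crops confirm it. The large tray carries the blue stand and has its bar handle at top crop (742,345). It lies on the plywood board, nose toward the light box. Next I'll measure it.

```bash
cat > meas.py <<'E'
from h import *
def big(m,seed=None):
    n,l,s,c=cv2.connectedComponentsWithStats(m.astype(np.uint8));
    k=1+np.argmax(s[1:,4]);return (l==k).astype(np.uint8)
def rect(n,m,z):
    cs,_=cv2.findContours(m,cv2.RETR_EXTERNAL,cv2.CHAIN_APPROX_NONE)
    c=max(cs,key=cv2.contourArea)[:,0,:]
    h=cv2.convexHull(c)[:,0,:]
    P=onplane(n,h,z)[:,:2]
    r=cv2.minAreaRect((P*1000).astype(np.float32));return r,P
E
python3 - <<'E'
from meas import *
for n,win in(("top",(155,120,210,130)),("scene",(190,180,200,110))):
    p=cv2.imread(f"pics/{n}0.png");hsv=cv2.cvtColor(p,cv2.COLOR_BGR2HSV)
    u,v,w,h=win;W=np.zeros(p.shape[:2],bool);W[v:v+h,u:u+w]=1
    for q in [(225,190),(262,165),(300,155),(305,190),(355,205),(340,220),(318,170)] if n=="top" else []: print(q,hsv[q[1],q[0]],p[q[1],q[0]])
    g=W&(hsv[...,1]<50)&(hsv[...,2]>130)
    g=cv2.morphologyEx(big(cv2.morphologyEx(g.astype(np.uint8),cv2.MORPH_CLOSE,np.ones((9,9)))),cv2.MORPH_OPEN,np.ones((5,5)))
    r,P=rect(n,g,.02);print(n,"glass",r,cv2.boxPoints(r).round(1).tolist())
    cv2.imwrite(f"pics/m_{n}.png",cv2.resize(np.where(g[...,None]>0,p,p//3)[v:v+h,u:u+w],None,fx=3.8,fy=3.8))
E
```

```text
(225, 190) [ 32  20 181] [167 181 180]
(262, 165) [ 32  22 163] [149 163 162]
(300, 155) [ 16  95 158] [ 99 130 158]
(305, 190) [ 16 108 177] [102 143 177]
(355, 205) [ 16  92 156] [100 130 156]
(340, 220) [ 16  65 141] [105 124 141]
(318, 170) [ 25  79 178] [123 169 178]
top glass ((529.8295288085938, 169.88131713867188), (285.39862060546875, 280.53619384765625), 78.24767303466797) [[363.3999938964844, 58.70000076293945], [638.0999755859375, 1.600000023841858], [696.2000122070312, 281.0], [421.6000061035156, 338.20001220703125]]
scene glass ((529.3317260742188, 173.3214111328125), (275.7149963378906, 278.1953125), 78.36872863769531) [[365.29998779296875, 66.30000305175781], [637.7999877929688, 10.300000190734863], [693.4000244140625, 280.29998779296875], [420.8999938964844, 336.3999938964844]]
```

View pics/m_top.png

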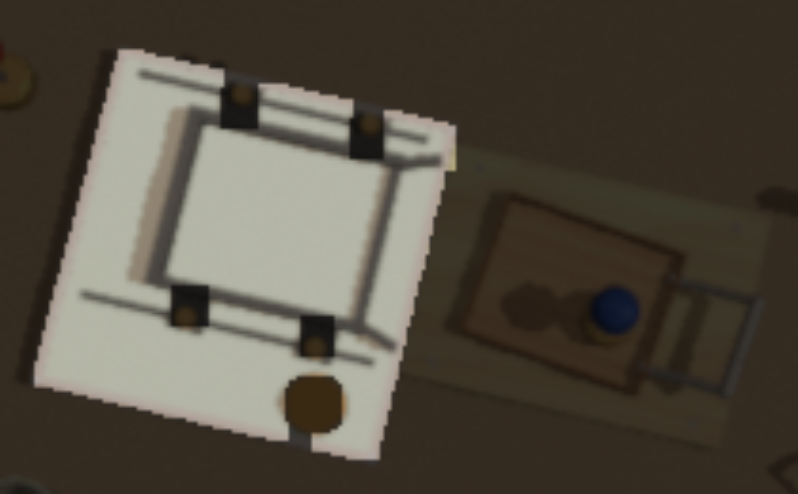

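View pics/m_scene.png

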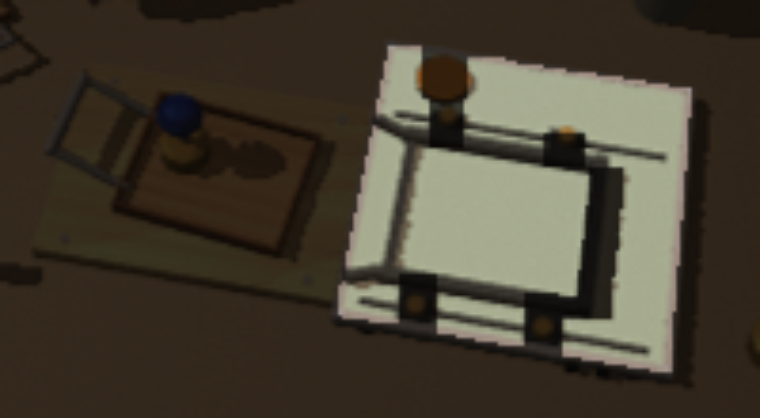

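```bash
python3 - <<'E'
from meas import *
for n in("top","scene"):
    print(n,"cam",onplane(n,[[0,0]],0)[0],ray(n,[[0,0]])[0])
    p=cv2.imread(f"pics/{n}0.png");d=np.load(f"pics/{n}0.npy");H,Wd=d.shape
    uu,vv=np.meshgrid(np.arange(Wd),np.arange(H));uv=np.c_[uu.ravel(),vv.ravel()]
    o,dr=ray(n,uv);P=o+dr*d.reshape(-1,1)
    Z=P[:,2].reshape(H,Wd)
    np.save(f"pics/P_{n}.npy",P.reshape(H,Wd,3))
    # rectified stage patch via height map
    u,v,w,h=(155,120,210,130) if n=="top" else (190,180,200,110)
    im=np.clip(Z[v:v+h,u:u+w]*1000*3,0,255).astype(np.uint8)
    im=cv2.applyColorMap(cv2.resize(im,None,fx=3.8,fy=3.8,interpolation=cv2.INTER_NEAREST),cv2.COLORMAP_JET);cv2.imwrite(f"pics/z_{n}.png",im)
    for q in([(225,180),(300,190),(270,170)] if n=="top" else[(320,235),(250,225),(225,240)]): print(q,Z[q[1]-2:q[1]+3,q[0]-2:q[0]+3].round(4).mean(),Z[q[1]-2:q[1]+3,q[0]-2:q[0]+3].std())
E
```

```text
top cam [1.10434156 0.88666942 0.        ] [ 0.31604544 -0.00735932  1.42633828]
(225, 180) 0.019376 0.0032812765556486014
(300, 190) 0.021452 0.002695815044548755
(270, 170) 0.01814 0.0027015066283014944
scene cam [-0.78152435 -1.31172744  0.        ] [ 1.14662255 -0.00816582  1.17099422]
(320, 235) 0.021092 0.002269187315538689
(250, 225) 0.024063999999999995 0.0021194818785772685
(225, 240) 0.017311999999999998 0.0020057081554514288
```

View pics/z_top.png

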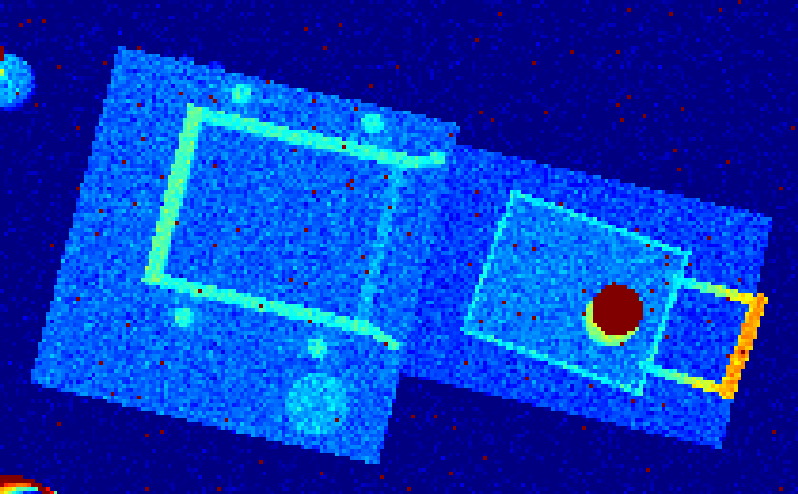

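View pics/z_scene.png

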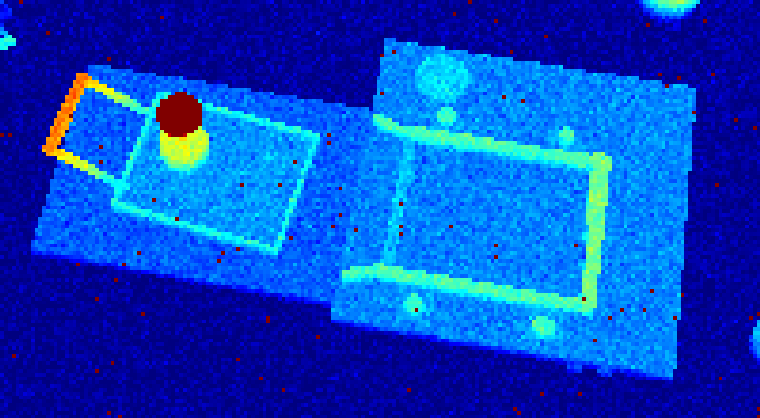

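```bash
cat > fit.py <<'E'
from meas import *
def heights(n,d):
    H,W=d.shape;uu,vv=np.meshgrid(np.arange(W),np.arange(H));uv=np.c_[uu.ravel(),vv.ravel()]
    o,dr=ray(n,uv);P=o+dr*d.reshape(-1,1);P[d.ravel()==0]=-9
    return uv,P,(lambda idx,z:(o+dr[idx]*((z-o[2])/dr[idx][:,2:]))[:,:2])
def line(P):
    vx,vy,x,y=cv2.fitLine((P).astype(np.float32),cv2.DIST_HUBER,0,1e-4,1e-4).ravel();return np.array([vx,vy]),np.array([x,y])
E
python3 - <<'E'
from fit import *
O=np.array([.5306,.0290]);a=np.deg2rad(78.3)
def S(P):
    x=np.array([np.cos(a),np.sin(a)]);y=np.array([-x[1],x[0]]);q=P-O;return np.c_[q@x,q@y]
for n in("top","scene"):
    d=np.load(f"pics/{n}0.npy");uv,P,cast=heights(n,d);q=S(P[:,:2]);z=P[:,2]
    # light box: extents
    b=(z>.008)&(z<.05)&(q[:,0]>-.3)&(q[:,0]<.3)&(abs(q[:,1]-.03)<.16)
    img=np.zeros(d.shape,np.uint8);img.ravel()[b&(q[:,0]>-.02)]=1;img=cv2.morphologyEx(img,cv2.MORPH_OPEN,np.ones((3,3)))
    i=np.flatnonzero(img);s=S(cast(i,.02))
    # edge scans
    def edge(ax,side,lo,hi):
        o=1-ax;out=[]
        for c in np.arange(lo,hi,.005):
            m=(abs(s[:,o]-c)<.0025)
            out.append((c,(s[m,ax].max() if side>0 else s[m,ax].min())))
        out=np.array(out);f=np.polyfit(out[:,0],out[:,1],1);return f[0].round(4),np.median(out[:,1]).round(4)
    print(n,"far",edge(0,1,-.09,.15),"y-",edge(1,-1,.02,.26),"y+",edge(1,1,.02,.26),"front+",[np.nan])
    # rails
    for nm,zz,m in(("rail+",.036,(q[:,1]>.05)&(q[:,1]<.08)&(q[:,0]>.06)&(q[:,0]<.16)),("rail-",.036,(q[:,1]<-.05)&(q[:,1]>-.08)&(q[:,0]>.06)&(q[:,0]<.16)),
        ("stop",.040,(abs(q[:,1])<.055)&(q[:,0]>.16)&(q[:,0]<.24)),("sill",.026,(abs(q[:,1])<.05)&(q[:,0]>.005)&(q[:,0]<.06))):
        thr=(.02+zz)/2 if nm!="sill" else .0235
        img=np.zeros(d.shape,np.float32);img.ravel()[:]=z;img=cv2.medianBlur(img,3)
        m=m&(img.ravel()>thr)
        i=np.flatnonzero(m);s2=S(cast(i,zz));ax=0 if nm in("stop","sill") else 1
        f=np.polyfit(s2[:,1-ax],s2[:,ax],1)
        print("  ",nm,len(i),"slope",f[0].round(4),"mean",np.median(s2[:,ax]).round(4),"sd",s2[:,ax].std().round(4),"p5-95",np.percentile(s2[:,ax],[3,97]).round(4))
    # tray rim
    img=np.zeros(d.shape,np.uint8);img.ravel()[(z>.022-.002)&(z<.08)&(q[:,0]>-.30)&(q[:,0]<-.004)&(abs(q[:,1])<.12)]=1
    k=(z>.045)&(z<.075)&(q[:,0]>-.32)&(q[:,0]<-.15)&(abs(q[:,1])<.1)
    # bar
    i=np.flatnonzero(k);w=cast(i,.057);v,c=line(w);print("  bar cand",len(i),c,np.degrees(np.arctan2(v[1],v[0])))
E
```

```text
top far (np.float64(-0.0003), np.float64(0.2801)) y- (np.float64(-0.0031), np.float64(-0.1106)) y+ (np.float64(0.0024), np.float64(0.1671)) front+ [nan]
   rail+ 116 slope 0.0129 mean 0.0666 sd 0.0031 p5-95 [0.0619 0.0718]
   rail- 122 slope 0.0073 mean -0.0695 sd 0.0033 p5-95 [-0.0749 -0.0642]
   stop 169 slope 0.0036 mean 0.2038 sd 0.004 p5-95 [0.1972 0.2103]
   sill 66 slope -0.0059 mean 0.0383 sd 0.0025 p5-95 [0.0337 0.0427]
  bar cand 171 [ 0.46169132 -0.21481113] -20.078413
scene far (np.float64(-0.0029), np.float64(0.2805)) y- (np.float64(-0.0061), np.float64(-0.1136)) y+ (np.float64(0.0034), np.float64(0.17)) front+ [nan]
   rail+ 127 slope 0.0051 mean 0.0665 sd 0.0046 p5-95 [0.0589 0.074 ]
   rail- 138 slope -0.0058 mean -0.0701 sd 0.0042 p5-95 [-0.0769 -0.0633]
   stop 142 slope -0.0235 mean 0.2042 sd 0.0044 p5-95 [0.1962 0.2111]
   sill 115 slope 0.0301 mean 0.0388 sd 0.0064 p5-95 [0.0264 0.0501]
  bar cand 170 [ 0.4733613  -0.19254504] 68.238945
```

```bash
cat > stage.py <<'E'
from fit import *
A=np.deg2rad(78.4);X=np.array([np.cos(A),np.sin(A)]);Y=np.array([-X[1],X[0]])
O=np.array([.5306,.0290])-.0017*Y
def S(P): q=np.atleast_2d(P)-O;return np.c_[q@X,q@Y]
def Wd(x,y): return O+x*X+y*Y
def tray(n,d,zb=.017,xr=(-.30,-.004)):
    uv,P,cast=heights(n,d);z=cv2.medianBlur(P[:,2].reshape(d.shape).astype(np.float32),3).ravel();q=S(P[:,:2])
    w=(q[:,0]>xr[0])&(q[:,0]<xr[1])&(abs(q[:,1])<.1)
    r=w&(P[:,2]>zb+.009)&(P[:,2]<zb+.022)
    img=np.zeros(d.shape,np.uint8);img.ravel()[r]=1
    img=cv2.morphologyEx(img,cv2.MORPH_CLOSE,np.ones((3,3)))
    nl,l,st,_=cv2.connectedComponentsWithStats(img);k=1+np.argmax(st[1:,4])
    i=np.flatnonzero(l.ravel()==k);s=S(cast(i,zb+.015))
    b=w&(P[:,2]>zb+.032)&(P[:,2]<zb+.048)
    return s,S(cast(np.flatnonzero(b),zb+.04))
E
python3 - <<'E'
from stage import *
for n in("top","scene"):
    s,b=tray(n,np.load(f"pics/{n}0.npy"))
    r=cv2.minAreaRect((s*1000).astype(np.float32));print(n,len(s),r,cv2.boxPoints(r).round(1).tolist())
    b=b[b[:,0]<b[:,0].min()+.05]
    # keep bar pts: farthest back cluster
    v,c=line(b);print(" bar",len(b),c,v,b.min(0),b.max(0))
    im=np.zeros((240,320,3),np.uint8)
    for P,col in((s,(0,255,0)),(b,(0,128,255))):
        for x,y in P: cv2.circle(im,(int(310+x*1000),int(120-y*1000)),1,col,-1)
    cv2.imwrite(f"pics/t_{n}.png",cv2.resize(im,None,fx=2,fy=2))
a=cv2.imread("pics/t_top.png");b=cv2.imread("pics/t_scene.png");cv2.imwrite("pics/t.png",cv2.resize(np.vstack([a,b]),None,fx=.62,fy=.62))
E
```

```text
top 396 ((-134.7853546142578, 3.4819183349609375), (120.27018737792969, 176.95704650878906), 83.19105529785156) [[-229.8000030517578, -45.70000076293945], [-54.099998474121094, -66.69999694824219], [-39.79999923706055, 52.70000076293945], [-215.5, 73.69999694824219]]
 bar 140 [-0.25364462  0.01360486] [0.12970053 0.9915532 ] [-0.26480919 -0.02524141] [-0.22344831  0.0589358 ]
scene 729 ((-133.03790283203125, 3.4070587158203125), (125.1025161743164, 175.5886688232422), 83.40567016601562) [[-227.39999389648438, -48.599998474121094], [-53.0, -68.80000305175781], [-38.599998474121094, 55.5], [-213.10000610351562, 75.5999984741211]]
 bar 104 [-0.2528625   0.01495447] [0.07482213 0.9971969 ] [-0.26498766 -0.02874487] [-0.22177616  0.06162936]
```

View pics/t.png

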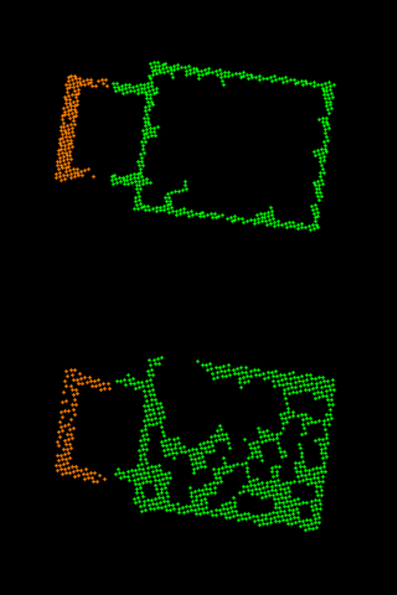

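```bash
cat >> stage.py <<'E'
def Q(yaw,pitch=0.):  # tray heading in stage frame (rad)
    th=A+yaw-np.pi/2
    M=np.array([[np.cos(th),np.sin(th),0],[np.sin(th),-np.cos(th),0],[0,0,-1]]).T.copy()
    M=np.column_stack([[np.cos(th),np.sin(th),0],[np.sin(th),-np.cos(th),0],[0,0,-1]])
    return R.from_matrix(M).as_quat()[[3,0,1,2]]
def T(x,y,zb): w=Wd(x,y);return [w[0],w[1],zb+.054]
def st(tag=""):
    s=env.get_state();p=s['tcp_pos'];f=s['force'];b=S(p[:2])[0]
    print(tag,"t%.1f"%s['time'],"bar x%.4f y%.4f z%.4f"%(b[0],b[1],p[2]-.054),"F along%.1f lat%.1f z%.1f"%(f[:2]@X,f[:2]@Y,f[2]),"tq",s['torque'].round(2),"op %.4f"%s['opening']);return s
E
python3 - <<'E'
from stage import *
print(kin.inverse_kinematics(T(-.255,.017,.16),Q(-.119)),kin.inverse_kinematics(T(-.014,0,.07),Q(0)))
env.reach(T(-.255,.017,.17),Q(-.119));st()
env.grip(.05,25);st()
p,d=camera("scene");cv2.imwrite("pics/s1.png",p);crop("scene",p,150,140,180,130,4.4,"s1c")
E
```

```text
[ 0.40043914  0.32795202 -0.1002508   2.01969771  0.04513057  0.79598404
 -1.61833963] [ 0.11949705  0.51072233 -0.3316458   2.0221506   0.26631051  0.64945752
 -2.15952933]
 t1.9 bar x-0.2560 y0.0169 z0.1702 F along-0.2 lat-0.1 z0.2 tq [-0.03 -0.04 -0.03] op 0.0855
 t2.4 bar x-0.2551 y0.0170 z0.1700 F along0.3 lat-0.3 z-0.1 tq [ 0.04 -0.04 -0.02] op 0.0503
```

View pics/s1c.png

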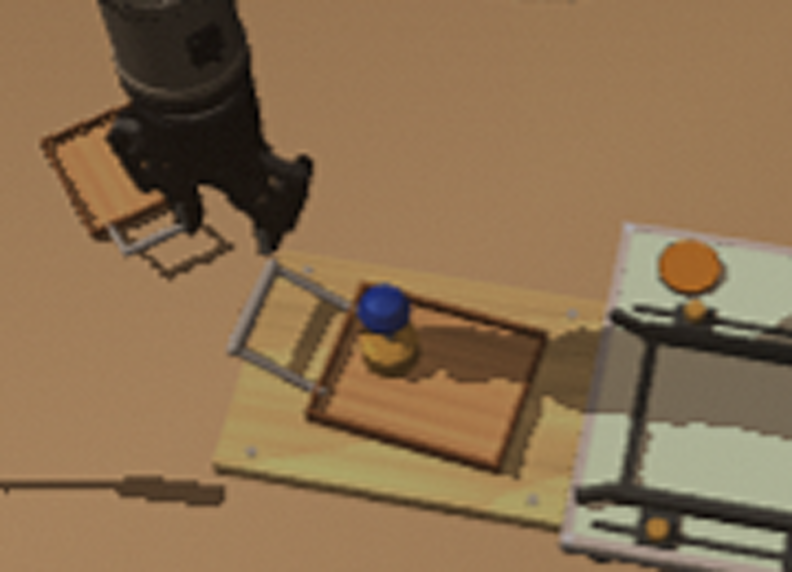

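The picture shows the gripper above the handle: fingers at about (190,215) and (270,240), bar at (250,305). The small tray is behind the arm and clear of it. Next I'll descend and grip.

```bash
python3 - <<'E'
from stage import *
print(env.movel(T(-.255,.017,.057),velocity=.08,stop_force=6));st()
p,d=camera("scene");crop("scene",p,190,190,110,75,7,"s2c")
E
```

```text
False
 t4.0 bar x-0.2551 y0.0166 z0.0575 F along0.3 lat-0.2 z0.7 tq [-0.    0.02  0.02] op 0.0501
```

View pics/s2c.png

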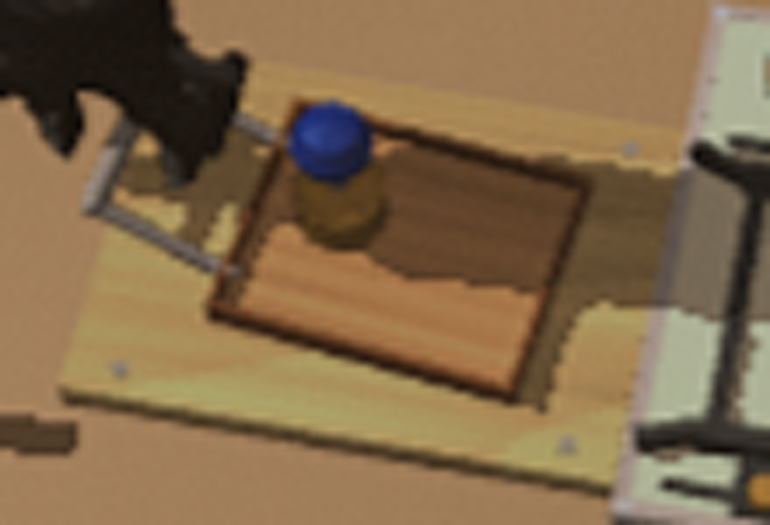

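The fingers straddle the bar: finger tips at (65,150) and (180,180), bar at (110,165). Closing now.

```bash
python3 - <<'E'
from stage import *
env.grip(.0,25);env.dwell(.2);st("grip")
p,d=camera("top");cv2.imwrite("pics/t3.png",p);np.save("pics/t3.npy",d)
p,d=camera("scene");np.save("pics/s3.npy",d);crop("scene",p,190,190,110,75,7,"s3c")
for n,f in(("top","t3"),("scene","s3")):
    s,b=tray(n,np.load(f"pics/{f}.npy"));s=s[s[:,0]>-.19]
    nose=s[(s[:,0]>-.07)];r=cv2.minAreaRect((s*1000).astype(np.float32));print(n,r,cv2.boxPoints(r).round(1).tolist())
E
```

```text
grip t4.7 bar x-0.2551 y0.0169 z0.0572 F along-0.1 lat0.0 z3.7 tq [-0.02  0.2   0.02] op 0.0112
top ((-120.8269271850586, 1.9559783935546875), (120.70740509033203, 149.53445434570312), 83.28990173339844) [[-202.10000610351562, -49.20000076293945], [-53.599998474121094, -66.69999694824219], [-39.5, 53.20000076293945], [-188.0, 70.5999984741211]]
scene ((-120.61933898925781, 2.0852508544921875), (125.1995620727539, 150.8600616455078), 83.65259552001953) [[-202.5, -51.79999923706055], [-52.599998474121094, -68.5], [-38.70000076293945, 56.0], [-188.6999969482422, 72.5999984741211]]
```

View pics/s3c.png

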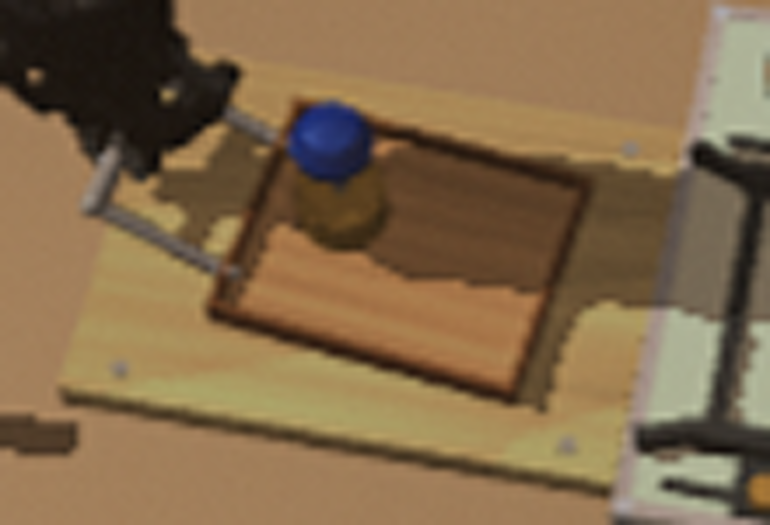

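```bash
python3 - <<'E'
from stage import *
print(env.movel(T(-.250,0,.0572),velocity=.03,rot=Q(0),stop_force=12));env.dwell(.2);st("aligned")
p,d=camera("top");cv2.imwrite("pics/t4.png",p);np.save("pics/t4.npy",d)
p,d=camera("scene");np.save("pics/s4.npy",d);cv2.imwrite("pics/s4.png",p);crop("scene",p,190,180,200,110,4,"s4c")
for n,f in(("top","t4"),("scene","s4")):
    s,b=tray(n,np.load(f"pics/{f}.npy"));s=s[s[:,0]>-.182]
    r=cv2.minAreaRect((s*1000).astype(np.float32));print(n,r,cv2.boxPoints(r).round(1).tolist())
E
```

```text
False
aligned t5.7 bar x-0.2512 y0.0011 z0.0571 F along-4.1 lat3.0 z5.8 tq [-0.58  0.88  0.19] op 0.0111
top ((-112.20384216308594, 4.038108825683594), (141.080810546875, 120.57124328613281), 0.9871413111686707) [[-183.8000030517578, 63.099998474121094], [-181.6999969482422, -57.5], [-40.599998474121094, -55.0], [-42.70000076293945, 65.5]]
scene ((-108.88819885253906, 3.9867019653320312), (147.38299560546875, 126.22126007080078), 0.8305686116218567) [[-183.5, 66.0], [-181.6999969482422, -60.20000076293945], [-34.29999923706055, -58.0], [-36.099998474121094, 68.19999694824219]]
```

View pics/s4c.png

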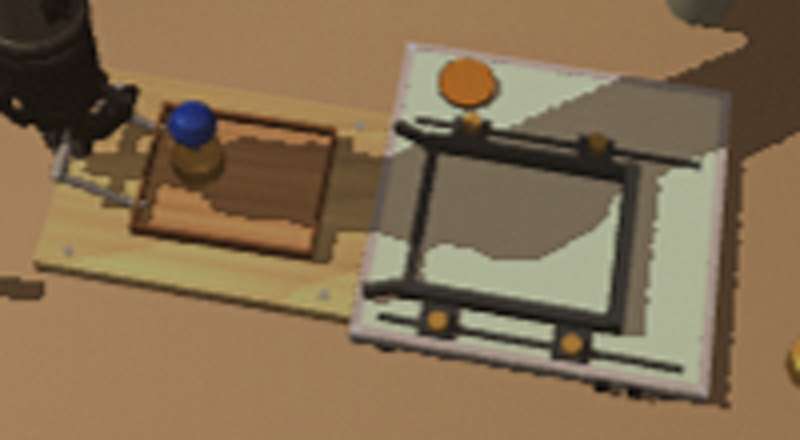

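```bash
cat >> stage.py <<'E'
def look(k,xs):
    for n in("top","scene"):
        p,d=camera(n);cv2.imwrite(f"pics/{n}{k}.png",p);np.save(f"pics/{n}{k}.npy",d)
        if n=="scene":crop(n,p,190,180,200,110,4,f"sc{k}")
        s,b=tray(n,d,xr=(-.3,xs[1]));s=s[s[:,0]>xs[0]]
        r=cv2.minAreaRect((s*1000).astype(np.float32));B=cv2.boxPoints(r);print(n,np.round(r[2],2),B.round(1).tolist())
E
python3 - <<'E'
from stage import *
print(env.movel(T(-.245,-.0012,.0572),velocity=.02,rot=Q(-.02),stop_force=12));env.dwell(.2);st("yaw")
print(env.movel(T(-.245,-.0012,.0502),velocity=.015,stop_force=15));env.dwell(.2);st("press")
look(5,(-.178,-.004))
E
```

```text
False
yaw t6.4 bar x-0.2461 y-0.0007 z0.0572 F along-4.5 lat2.1 z5.4 tq [-0.65  0.7   0.14] op 0.0108
False
press t7.2 bar x-0.2478 y-0.0014 z0.0509 F along-9.0 lat2.6 z9.7 tq [-1.53  0.78  0.15] op 0.0111
top 89.79 [[-177.89999389648438, -62.0], [-35.900001525878906, -62.5], [-35.400001525878906, 58.79999923706055], [-177.5, 59.29999923706055]]
scene 89.88 [[-177.8000030517578, -62.20000076293945], [-35.900001525878906, -62.5], [-35.599998474121094, 63.599998474121094], [-177.60000610351562, 63.900001525878906]]
```

View pics/sc5.png

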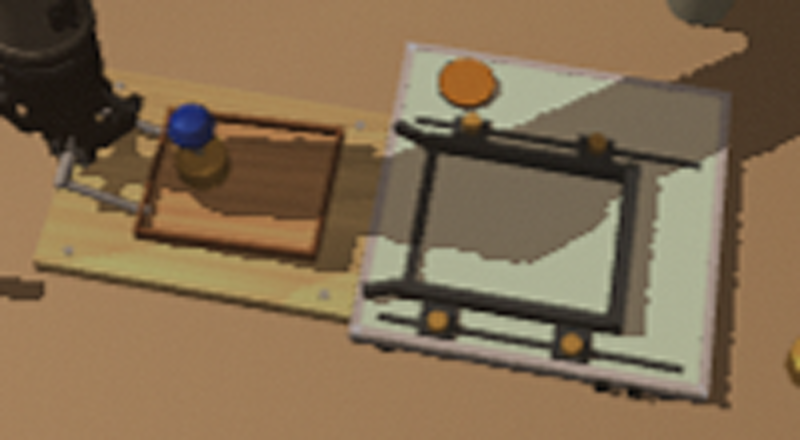

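```bash
cat >> stage.py <<'E'
def pitch(k,y=(-.05,-.005),verbose=True):
    # floor plane of tray from depth (both views), in stage frame
    out=[]
    for n in("top","scene"):
        d=np.load(f"pics/{n}{k}.npy");_,P,_=heights(n,d);q=S(P[:,:2]);out.append(np.c_[q,P[:,2]])
    return out
E
python3 - <<'E'
from stage import *
for o in pitch(5):
  m=(o[:,1]>-.05)&(o[:,1]<0.0)&(o[:,2]>.01)&(o[:,2]<.06)
  for a in np.arange(-.19,-.02,.015):
    k=m&(abs(o[:,0]-a)<.0075);print("%.3f %.4f"%(a,np.median(o[k,2])),end="; ")
  print()
E
```

```text
-0.190 0.0249; -0.175 0.0228; -0.160 0.0221; -0.145 0.0247; -0.130 0.0258; -0.115 0.0277; -0.100 0.0291; -0.085 0.0301; -0.070 0.0315; -0.055 0.0329; -0.040 0.0348; -0.025 0.0157; 
-0.190 0.0267; -0.175 0.0256; -0.160 0.0267; -0.145 0.0291; -0.130 0.0298; -0.115 0.0308; -0.100 0.0312; -0.085 0.0326; -0.070 0.0341; -0.055 0.0358; -0.040 0.0360; -0.025 0.0180;
```

```bash
python3 - <<'E'
from stage import *
print(env.movel(T(-.242,-.0012,.0490),velocity=.015,stop_force=12));st("press")
print(env.movel(T(-.215,-.0005,.0490),velocity=.03,stop_force=9));st("adv")
env.dwell(.15);look(6,(-.145,.03))
for o in pitch(6):
  m=(o[:,1]>-.05)&(o[:,1]<0.0)&(o[:,2]>.01)&(o[:,2]<.06)
  for a in np.arange(-.145,.015,.015):
    k=m&(abs(o[:,0]-a)<.0075);print("%.3f %.4f"%(a,np.median(o[k,2])),end="; ")
  print()
E
```

```text
False
press t7.7 bar x-0.2446 y-0.0019 z0.0498 F along-7.4 lat2.0 z8.7 tq [-1.44  0.55  0.12] op 0.0111
False
adv t8.8 bar x-0.2172 y-0.0019 z0.0500 F along-7.2 lat0.7 z7.8 tq [-1.36  0.25  0.08] op 0.0111
top 89.17 [[-146.5, -64.0999984741211], [-2.5, -66.19999694824219], [-0.800000011920929, 55.5], [-144.6999969482422, 57.599998474121094]]
scene 0.18 [[-145.10000610351562, 64.9000015258789], [-144.6999969482422, -64.0999984741211], [4.199999809265137, -63.599998474121094], [3.799999952316284, 65.4000015258789]]
-0.145 0.0226; -0.130 0.0231; -0.115 0.0245; -0.100 0.0271; -0.085 0.0282; -0.070 0.0300; -0.055 0.0308; -0.040 0.0330; -0.025 0.0346; -0.010 0.0373; 0.005 0.0189; 
-0.145 0.0248; -0.130 0.0266; -0.115 0.0289; -0.100 0.0306; -0.085 0.0307; -0.070 0.0325; -0.055 0.0348; -0.040 0.0355; -0.025 0.0369; -0.010 0.0387; 0.005 0.0212;
```

View pics/sc6.png

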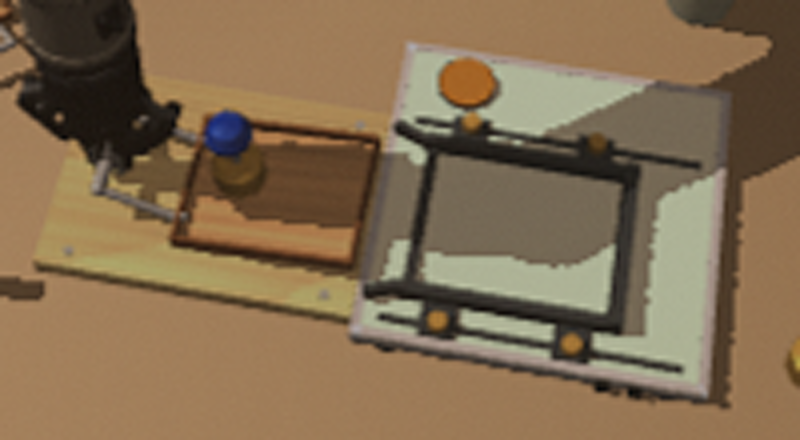

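```bash
cat >> stage.py <<'E'
def sides(k,x0,x1,zt,zn,n="top"):
    """rim side y at several x; zt,zn: rim top height at tail(x0)/nose(x1), top view"""
    d=np.load(f"pics/{n}{k}.npy");_,P,cast=heights(n,d);q=S(P[:,:2])
    for a in np.linspace(x0+.03,x1-.01,5):
        zr=zt+(zn-zt)*(a-x0)/(x1-x0)
        i=np.flatnonzero((abs(q[:,0]-a)<.012)&(abs(q[:,1])<.085)&(abs(P[:,2]-zr)<.0055))
        s=S(cast(i,zr));L=s[s[:,1]>.045,1];Rr=s[s[:,1]<-.045,1]
        print("x%.3f y+ %.4f y- %.4f mid %.4f n%d,%d"%(a,np.median(L),np.median(Rr),(np.median(L)+np.median(Rr))/2,len(L),len(Rr)))
E
python3 - <<'E'
from stage import *
sides(6,-.152,-.003,.032,.0485)
print(env.movel(T(-.195,.0012,.0490),velocity=.03,rot=Q(-.003),stop_force=9));st("adv")
env.dwell(.1);look(7,(-.125,.03));sides(7,-.134,.015,.032,.0485)
E
```

```text
x-0.122 y+ 0.0551 y- -0.0603 mid -0.0026 n12,12
x-0.095 y+ 0.0554 y- -0.0605 mid -0.0026 n10,11
x-0.068 y+ 0.0540 y- -0.0613 mid -0.0037 n9,13
x-0.040 y+ 0.0545 y- -0.0615 mid -0.0035 n10,12
x-0.013 y+ 0.0537 y- -0.0601 mid -0.0032 n13,15
False
adv t9.8 bar x-0.1969 y-0.0004 z0.0500 F along-6.1 lat0.1 z7.6 tq [-1.23  0.09 -0.02] op 0.0109
top 89.98 [[-124.80000305175781, -62.099998474121094], [15.600000381469727, -62.099998474121094], [15.699999809265137, 60.099998474121094], [-124.80000305175781, 60.20000076293945]]
scene 0.5 [[-126.0, 81.30000305175781], [-124.5999984741211, -79.9000015258789], [30.100000381469727, -78.5999984741211], [28.700000762939453, 82.69999694824219]]
x-0.104 y+ 0.0581 y- -0.0570 mid 0.0005 n15,10
x-0.077 y+ 0.0573 y- -0.0576 mid -0.0001 n10,12
x-0.050 y+ 0.0574 y- -0.0578 mid -0.0002 n13,14
x-0.022 y+ 0.0575 y- -0.0570 mid 0.0002 n10,13
x0.005 y+ 0.0568 y- -0.0575 mid -0.0004 n14,13
```

```bash
python3 - <<'E'
from stage import *
print(env.movel(T(-.165,.001,.0490),velocity=.025,rot=Q(-.003),stop_force=8));st("adv1")
print(env.movel(T(-.130,.001,.0490),velocity=.025,stop_force=8));st("adv2")
env.dwell(.1);look(8,(-.06,.09));sides(8,-.07,.079,.032,.0485)
E
```

```text
False
adv1 t11.4 bar x-0.1674 y-0.0002 z0.0499 F along-7.2 lat0.3 z9.8 tq [-1.54  0.33  0.03] op 0.0115
False
adv2 t12.9 bar x-0.1325 y-0.0001 z0.0498 F along-8.0 lat0.2 z9.2 tq [-1.66  0.3   0.06] op 0.0108
top 0.21 [[-60.0, 97.69999694824219], [-59.29999923706055, -99.9000015258789], [90.30000305175781, -99.30000305175781], [89.5999984741211, 98.19999694824219]]
scene 89.95 [[-59.900001525878906, -102.4000015258789], [89.80000305175781, -102.5], [89.9000015258789, 102.0999984741211], [-59.70000076293945, 102.30000305175781]]
x-0.040 y+ 0.0581 y- -0.0573 mid 0.0004 n11,10
x-0.013 y+ 0.0586 y- -0.0568 mid 0.0009 n10,13
x0.014 y+ 0.0596 y- -0.0589 mid 0.0004 n18,23
x0.042 y+ 0.0599 y- -0.0573 mid 0.0013 n12,14
x0.069 y+ 0.0578 y- -0.0551 mid 0.0013 n15,15
```

View pics/sc8.png

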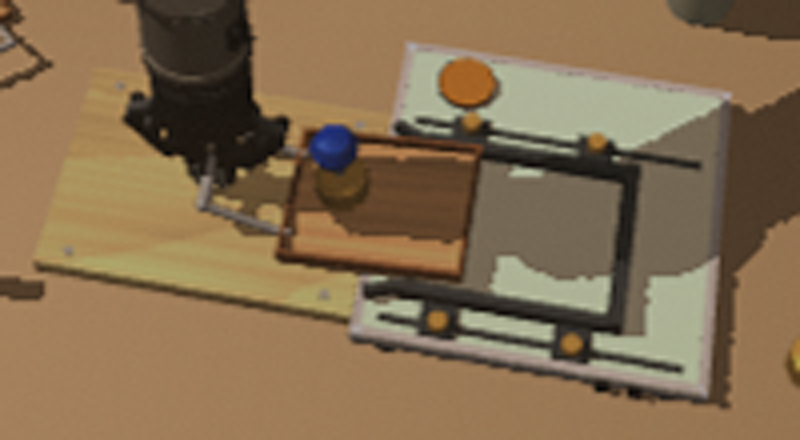

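```bash
python3 - <<'E'
from stage import *
print(env.movel(T(-.122,.0003,.060),velocity=.015,rot=Q(-.006),stop_force=15));st("r1")
print(env.movel(T(-.116,.0003,.069),velocity=.015,stop_force=15));env.dwell(.1);st("r2")
look(9,(-.05,.11));sides(9,-.06,.09,.041,.041)
for o in pitch(9):
  m=(o[:,1]>-.05)&(o[:,1]<0.0)&(o[:,2]>.01)&(o[:,2]<.06)
  for a in np.arange(-.07,.12,.015):
    k=m&(abs(o[:,0]-a)<.0075);print("%.3f %.4f"%(a,np.median(o[k,2])),end="; ")
  print()
E
```

```text
False
r1 t14.2 bar x-0.1217 y0.0005 z0.0599 F along-0.5 lat0.3 z-1.9 tq [-0.16  0.21  0.01] op 0.0111
False
r2 t15.2 bar x-0.1158 y0.0003 z0.0690 F along-0.6 lat-0.3 z-2.5 tq [-0.24  0.04  0.02] op 0.0112
top 0.94 [[-52.20000076293945, 96.19999694824219], [-49.0, -101.19999694824219], [111.30000305175781, -98.5999984741211], [108.0, 98.80000305175781]]
scene 0.13 [[-50.20000076293945, 101.9000015258789], [-49.70000076293945, -100.0], [109.80000305175781, -99.5999984741211], [109.30000305175781, 102.19999694824219]]
x-0.030 y+ 0.0584 y- -0.0569 mid 0.0008 n14,14
x-0.002 y+ 0.0593 y- -0.0573 mid 0.0010 n15,18
x0.025 y+ 0.0604 y- -0.0583 mid 0.0011 n24,23
x0.053 y+ 0.0608 y- -0.0585 mid 0.0012 n18,26
x0.080 y+ 0.0598 y- -0.0630 mid -0.0016 n27,29
-0.070 0.0183; -0.055 0.0335; -0.040 0.0311; -0.025 0.0310; -0.010 0.0314; 0.005 0.0310; 0.020 0.0302; 0.035 0.0301; 0.050 0.0301; 0.065 0.0289; 0.080 0.0295; 0.095 0.0253; 0.110 0.0186; 
-0.070 0.0189; -0.055 0.0386; -0.040 0.0337; -0.025 0.0350; -0.010 0.0342; 0.005 0.0327; 0.020 0.0329; 0.035 0.0328; 0.050 0.0330; 0.065 0.0321; 0.080 0.0319; 0.095 0.0239; 0.110 0.0224;
```

View pics/sc9.png

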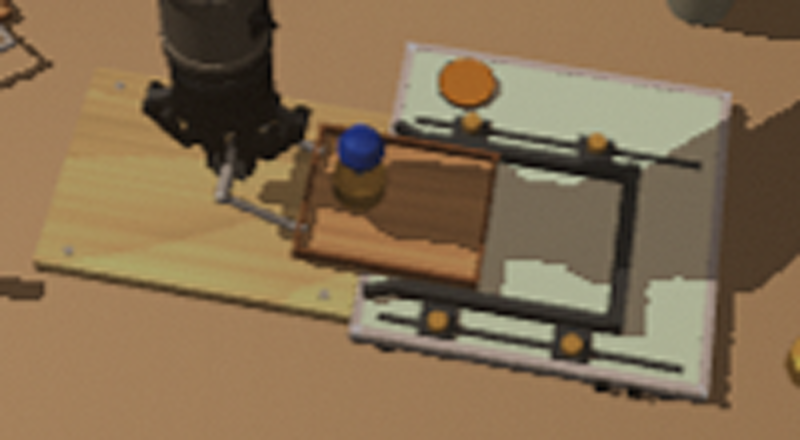

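```bash
python3 - <<'E'
from stage import *
r=env.movel(T(-.07,0,.070),velocity=.025,rot=Q(-.006),stop_force=7);print(r);st("a")
if not r:
    r=env.movel(T(-.035,0,.0725),velocity=.02,stop_force=7);print(r);st("b")
env.dwell(.1);look("10",(.01,.19));sides("10",.02,.17,.045,.037)
for o in pitch(10):
  m=(o[:,1]>-.05)&(o[:,1]<0.0)&(o[:,2]>.01)&(o[:,2]<.06)
  for a in np.arange(.02,.20,.015):
    k=m&(abs(o[:,0]-a)<.0075);print("%.3f %.4f"%(a,np.median(o[k,2])),end="; ")
  print()
E
```

```text
False
a t17.2 bar x-0.0701 y0.0000 z0.0700 F along-2.6 lat1.7 z-1.6 tq [-0.52  0.15  0.08] op 0.0106
False
b t19.2 bar x-0.0350 y0.0000 z0.0725 F along-0.6 lat0.0 z-3.9 tq [-0.33  0.1   0.01] op 0.0111
top 0.21 [[10.699999809265137, 99.9000015258789], [11.399999618530273, -99.5999984741211], [189.8000030517578, -98.9000015258789], [189.10000610351562, 100.5999984741211]]
scene 0.06 [[10.699999809265137, 101.9000015258789], [10.899999618530273, -101.30000305175781], [189.89999389648438, -101.0999984741211], [189.6999969482422, 102.0999984741211]]
x0.050 y+ 0.0600 y- -0.0581 mid 0.0009 n18,8
x0.077 y+ 0.0595 y- -0.0671 mid -0.0038 n18,15
x0.105 y+ 0.0644 y- -0.0628 mid 0.0008 n29,21
x0.133 y+ 0.0662 y- -0.0637 mid 0.0013 n28,25
x0.160 y+ 0.0663 y- -0.0648 mid 0.0007 n27,35
0.020 0.0259; 0.035 0.0322; 0.050 0.0315; 0.065 0.0297; 0.080 0.0297; 0.095 0.0288; 0.110 0.0274; 0.125 0.0265; 0.140 0.0257; 0.155 0.0248; 0.170 0.0262; 0.185 0.0195; 0.200 0.0326; 
0.020 0.0262; 0.035 0.0349; 0.050 0.0342; 0.065 0.0344; 0.080 0.0323; 0.095 0.0311; 0.110 0.0305; 0.125 0.0297; 0.140 0.0289; 0.155 0.0279; 0.170 0.0274; 0.185 0.0224; 0.200 0.0371;
```

View pics/sc10.png

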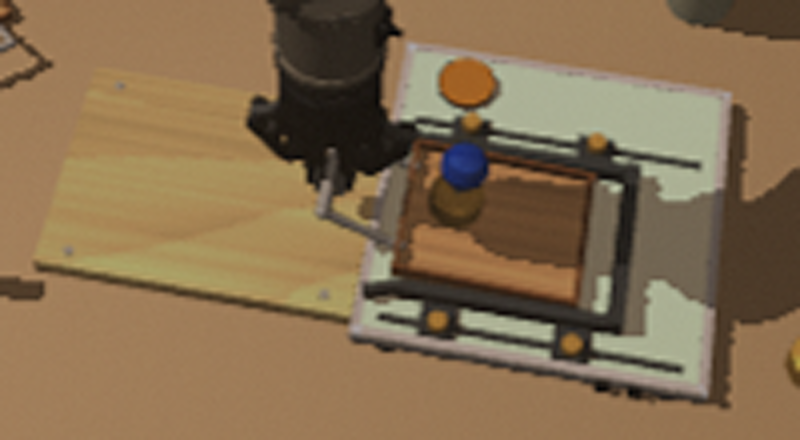

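Everything matches the plan: the nose rests on the glass and the tail is above the sill. Next I'll feel slowly for the stop.

```bash
python3 - <<'E'
from stage import *
r=env.movel(T(.005,0,.0735),velocity=.012,stop_force=5);print(r);st("stop");env.dwell(.2);st()
look("11",(.03,.21))
for o in pitch(11):
  m=(o[:,1]>-.05)&(o[:,1]<0.0)&(o[:,2]>.01)&(o[:,2]<.06)
  for a in np.arange(.02,.215,.015):
    k=m&(abs(o[:,0]-a)<.0075);print("%.3f %.4f"%(a,np.median(o[k,2])),end="; ")
  print()
E
```

```text
True
stop t21.3 bar x-0.0116 y0.0004 z0.0725 F along0.8 lat-0.9 z-3.1 tq [-0.09 -0.07 -0.05] op 0.0108
 t21.5 bar x-0.0119 y0.0010 z0.0719 F along1.3 lat0.0 z-2.4 tq [ 0.07 -0.13 -0.02] op 0.0112
top 0.0 [[30.100000381469727, 98.0999984741211], [30.100000381469727, -78.0], [211.3000030517578, -78.0], [211.3000030517578, 98.0999984741211]]
scene 89.94 [[30.0, -100.30000305175781], [210.60000610351562, -100.5], [210.8000030517578, 102.0], [30.200000762939453, 102.19999694824219]]
0.020 nan; 0.035 nan; 0.050 0.0330; 0.065 0.0316; 0.080 0.0304; 0.095 0.0291; 0.110 0.0287; 0.125 0.0285; 0.140 0.0268; 0.155 0.0259; 0.170 0.0250; 0.185 0.0250; 0.200 0.0360; 0.215 0.0202; 
0.020 0.0226; 0.035 0.0262; 0.050 0.0365; 0.065 0.0339; 0.080 0.0349; 0.095 0.0335; 0.110 0.0313; 0.125 0.0310; 0.140 0.0301; 0.155 0.0295; 0.170 0.0285; 0.185 0.0272; 0.200 0.0391; 0.215 0.0234;
  return _methods._mean(a, axis=axis, dtype=dtype,
  ret = ret.dtype.type(ret / rcount)
```

View pics/sc11.png

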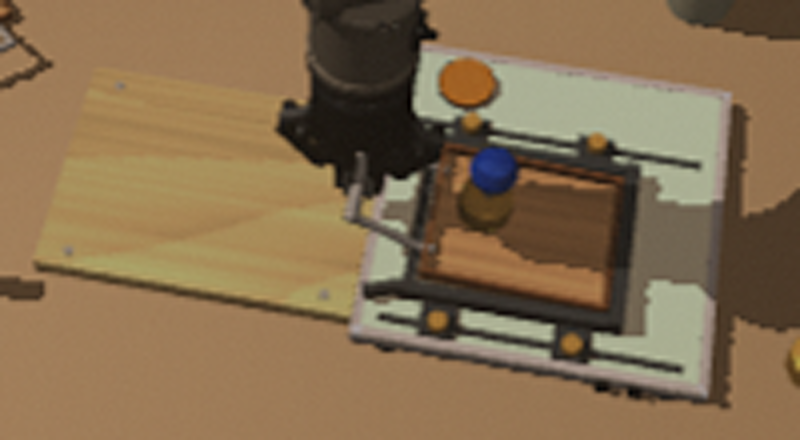

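```bash
python3 - <<'E' 2>/dev/null
from stage import *
r=env.movel(T(-.0145,.0005,.0595),velocity=.012,stop_force=5);print(r);st("low");env.dwell(.2);st()
look("12",(.03,.21))
for o in pitch(12):
  m=(o[:,1]>-.05)&(o[:,1]<0.0)&(o[:,2]>.01)&(o[:,2]<.06)
  for a in np.arange(.035,.215,.015):
    k=m&(abs(o[:,0]-a)<.0075);print("%.3f %.4f"%(a,np.median(o[k,2])),end="; ")
  print()
E
```

```text
True
low t22.5 bar x-0.0144 y0.0006 z0.0604 F along-1.0 lat0.7 z5.7 tq [ 0.12  0.13 -0.  ] op 0.0111
 t22.7 bar x-0.0144 y0.0006 z0.0604 F along0.2 lat0.6 z5.7 tq [ 0.07  0.12 -0.02] op 0.0110
top 3.38 [[29.200000762939453, 91.30000305175781], [39.5, -83.4000015258789], [218.60000610351562, -72.80000305175781], [208.3000030517578, 101.80000305175781]]
scene 89.75 [[29.899999618530273, -101.80000305175781], [209.39999389648438, -102.5999984741211], [210.3000030517578, 101.9000015258789], [30.799999237060547, 102.69999694824219]]
0.035 nan; 0.050 0.0234; 0.065 0.0242; 0.080 0.0236; 0.095 0.0231; 0.110 0.0252; 0.125 0.0242; 0.140 0.0237; 0.155 0.0252; 0.170 0.0241; 0.185 0.0235; 0.200 0.0363; 
0.035 0.0268; 0.050 0.0292; 0.065 0.0274; 0.080 0.0272; 0.095 0.0273; 0.110 0.0271; 0.125 0.0268; 0.140 0.0262; 0.155 0.0268; 0.170 0.0268; 0.185 0.0276; 0.200 0.0389;
```

View pics/sc12.png

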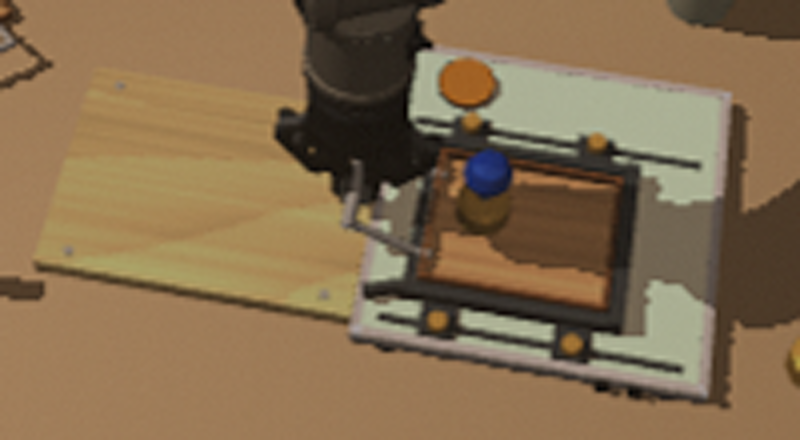

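The tail is down and the floor reads level. Now I'll ease the pressure, release and withdraw straight up.

```bash
python3 - <<'E' 2>/dev/null
from stage import *
env.movel(T(-.0144,.0006,.0604),velocity=.01);st("ease")
env.grip(.045);env.dwell(.2);st("rel")
print(env.movel(T(-.0144,.0006,.10),velocity=.04,stop_force=4));st()
env.movel(T(-.0144,.0006,.25),velocity=.15)
env.reach([.198,-.645,.304],[0,.989,.148,0]);env.dwell(.3);st()
look("13",(.03,.21))
for o in pitch(13):
  m=(o[:,1]>-.05)&(o[:,1]<0.0)&(o[:,2]>.01)&(o[:,2]<.06)
  for a in np.arange(.035,.215,.015):
    k=m&(abs(o[:,0]-a)<.0075);print("%.3f %.4f"%(a,np.median(o[k,2])),end="; ")
  print()
p=cv2.imread("pics/top13.png");crop("top",p,155,120,210,130,3.8,"ct13")
E
```

```text
ease t23.1 bar x-0.0144 y0.0004 z0.0605 F along0.6 lat-0.2 z0.6 tq [ 0.24 -0.14 -0.06] op 0.0114
rel t23.7 bar x-0.0144 y0.0006 z0.0604 F along-0.2 lat0.2 z-0.5 tq [ 0.01  0.01 -0.03] op 0.0446
False
 t24.9 bar x-0.0144 y0.0008 z0.0997 F along0.4 lat-0.5 z1.2 tq [-0.04  0.04  0.04] op 0.0449
 t28.9 bar x-0.7269 y0.1916 z0.2500 F along-0.5 lat-0.4 z-0.9 tq [-0.04 -0.06  0.03] op 0.0451
top 89.66 [[29.899999618530273, -98.19999694824219], [210.6999969482422, -99.19999694824219], [211.89999389648438, 98.5999984741211], [31.100000381469727, 99.69999694824219]]
scene 0.17 [[29.5, 102.0], [30.100000381469727, -102.0999984741211], [209.60000610351562, -101.5999984741211], [209.0, 102.5999984741211]]
0.035 0.0242; 0.050 0.0257; 0.065 0.0242; 0.080 0.0235; 0.095 0.0246; 0.110 0.0236; 0.125 0.0244; 0.140 0.0233; 0.155 0.0237; 0.170 0.0243; 0.185 0.0236; 0.200 0.0361; 
0.035 0.0277; 0.050 0.0293; 0.065 0.0269; 0.080 0.0281; 0.095 0.0283; 0.110 0.0268; 0.125 0.0264; 0.140 0.0264; 0.155 0.0269; 0.170 0.0266; 0.185 0.0268; 0.200 0.0388;
```

View pics/sc13.png

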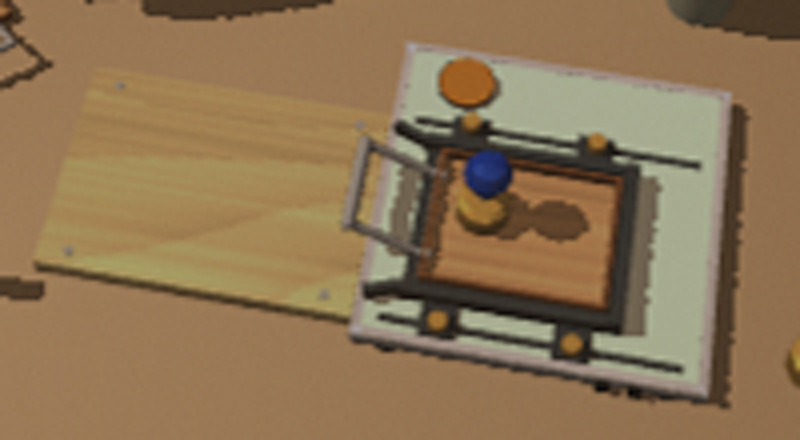

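View pics/ct13.png

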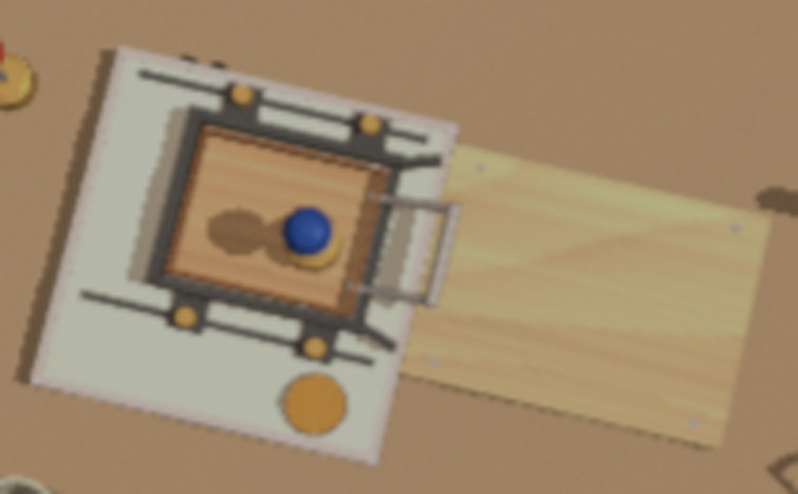

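The tray lies inside the frame on all four sides and its floor is flat. The stand is upright at (485,190) in the scene crop, the disc has not moved, and the arm is clear.

```bash
python3 -c "
from cell import job
print(job.job_done())"
```

```text
the job is handed in; nothing more can be done
None
```

The job is done and handed in after about 29 s of robot time. The tray lies flat on the glass inside its frame, with the blue stand upright on it.

**What I did:**
- I gripped the bar handle and turned the tray straight on the board.
- I pressed the handle down about 7 mm to raise the nose, then slid it over the sill.
- I lifted the tail and slid forward until I felt the stop.
- I backed off about 2.5 mm, lowered the tail behind the sill, released and withdrew straight up.

**Last checks:**
- **Flatness:** the tray floor read level to within about 1 mm over its length in both views. At release the bar was at 60.4 mm, against about 60.2 mm expected for the tray lying flat on the glass.
- **Position:** from the bar at release, the tray's centre is at x about 0.121 m and y about 0.001 m.
- **Forces:** every tool force I read was at most about 10 N per axis. The contact force on the light table itself was not measured.
- **Bystanders:** the filter disc and nearby things looked unmoved, but I judged this by eye and did not measure it.

**What disagreed:**
- The scene view's heights read about 3 mm higher than the top view's, a constant offset.
- Once the tray was between the rails, the automatic rectangle fit also picked up the rails. I relied on the floor heights, the bar position and the pictures instead.

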